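# Take the covered bread roll with the tongs

### The arm

A 6-joint arm with a two-finger parallel gripper is mounted at the origin on a cart in front of the work surface, level with it; the furniture and walls round the work are solid. World frame = base frame: x ahead of the robot, y to its left, z up, the work surface at z = 0. Lengths are in m, angles in rad, forces in N, time in s.
With the tool pointing down it reaches from about 0.2 to 0.875 m from the base axis. Payload 3.4 kg.
Tool frame: the origin (TCP) lies between the finger pads; the fingertips stand 25 mm ahead of it and the grasp point (between the pads) lies 6 mm ahead of it (r.nose_length is the z of the fingertips in the tool frame, in m); z points along the fingers, y is the line along which they close (so a half turn about z gives the same grasp; the last joint's range is limited). The gripper opens to 94 mm and grips with 3 to 60 N. Pads are 16 mm wide; open, the fingers measure 119 mm over their backs; the gripper's body (75 mm by 177 mm) begins 78 mm behind the grasp point.
Start: joints at [1.101, 0.276, 1.505, -0, 1.361, -0.121], TCP at [0.197, 0.54, 0.23] pointing down, gripper open.
Joint ranges: [-2.89, 2.89], [-0.75, 2.08], [0.22, 2.7], [-1.18, 4.32], [0.11, 2.71], [-2.7, 2.7]. Speed limits (rad/s): [2.57, 2.57, 3.14, 3.14, 3.14, 3.14].

### API

Orientations are given as a unit quaternion [w, x, y, z].
In Python, from plant import r, gripper_to, inverse_kinematics, vision, models, telemetry gives the robot as it stands. Calls block until the motion is done:
- r.move_to(position, orientation): joint-space move of the TCP to a pose.
- r.move_l(position, rot=None, vel=0.15, guard=None): straight line of the TCP; rot=None keeps the orientation; vel is the mean speed in m/s. With guard (N) it stops when the force on the tool has changed by that much, and returns True; else False.
- r.movej(angles): joint-space move.
- gripper_to(opening, f_grip=None): finger opening in m; f_grip is the grip in N (None keeps the last); returns when the fingers have stopped.
- r.hold(seconds).
- inverse_kinematics(position, orientation): joint angles nearest the present ones, or None.
- vision.snapshot(name): name is "scene" or "top" or "wrist"; returns the picture (480x640x3 uint8, red, green, blue); there is no depth.
- vision.get_calibration(name): a dict with "fx", "fy", "cx", "cy" (pixels), "position" and "orientation" of the camera in the world. Camera axes: x right, y down, z forward; pixel columns grow to the right and rows downward; lengths in m; the calibration is good to about 2 mm. A picture is of the moment at which its call begins: read the wrist's pose just before it. get_calibration takes no time and is no camera call; for the wrist camera it gives the pose at the moment of the call.
A pose or a line that the arm cannot do raises r.PlanningError and nothing moves.
- r.sign_off(): hands the job in; it is judged then, once.
Trained networks look in the newest picture that a camera, given by its name, has taken for a name from the list of things; names that differ only in an ending like _2 or _b are one class to them, and where a whole thing is asked for, a point or a joint stands for the part that bears it (a point fixed in the world has none). Each returns a list of dicts, best first, with "score" (0 to 1); they miss things now and then, are a little off and sometimes report something else, mostly with a low value. They report only what shows in the picture. A call takes as long as a camera call. They do not tell look-alikes from the thing itself.
- models.boxes_of(thing, camera): "at" ([x, y, z] in m, in world coordinates, good to about 4 mm: the middle of the surface that is visible of it).
- models.regions_of(thing, camera): "pixels" (480x640 bool, what is visible of it).
- models.mark_of(thing, camera): "at" ([x, y, z] in m, in world coordinates, good to about 4 mm: a listed point, or the origin of a listed thing).
Readings, each from a call of its own:
- telemetry.current_t(): time.
- telemetry.current_joints(): joint angles.
- telemetry.current_dq(): joint speeds.
- telemetry.current_joint_efforts(): joint torques, N m.
- telemetry.current_ee_pos(): TCP position.
- telemetry.current_tool_rot(): TCP orientation.
- telemetry.current_wrist_force(): force on the tool from outside, world axes, zero at the start.
- telemetry.current_torque(): the same for the moment, N m.
- telemetry.current_opening(): finger opening in m.
- telemetry.current_finger_force(): force on a finger pad.
Only numpy, scipy, OpenCV 4.12 (cv2) and the standard library are available. Lean on these libraries where they do the work, as an engineer would, in place of code of your own. Each camera call takes 0.05 s, during which the arm holds its last target. There are 200 camera calls.

### The job

Take the clear cover off the board by its knob and set it down gently, upright, on the free worktop clear of the board. Then pick up the kitchen tongs by their grip panels, close them on the bread roll, lift it at least 10 cm above the worktop and finish while still holding it there, steady, in the tongs - I will bring a plate. Do not touch the roll with the gripper itself, and leave everything else where it is.

Things in the scene. Friction and masses are not known exactly. Their poses are not given: they have to be found in the camera images.
- board: round beech serving board, 180 mm across, 14 mm thick, fixed to the worktop. Origin: centre of its underside, on the worktop (z = 0).
- roll: small round sesame bread roll, firm, golden brown, flat underside, about 55 g: 62 mm across at its widest, a nearly upright belt 16 to 23 mm above its underside; 44 mm tall. Origin: centre of its underside. It stands on the board under the clear cover, not always in the middle. The gripper must not touch it.
- roll_belt (a point): centre of the roll at the height of its widest belt, 19.5 mm above its underside.
- cover: clear plastic dome with a dark red rim band, open below, standing on the board over the roll: 134 mm across the rim, 82 mm tall to the crown, about 0.22 kg. On the crown a dark red round knob, 36 mm tall: 26 mm thick from 18 to 30 mm above the crown, neck below it 17 mm thick. Origin: centre of the rim plane (what it stands on); z up.
- cover_knob (a point): on the axis of the cover's knob, 105 mm above the rim and 23 mm above the crown: the place to grip it from above. The crown round the knob is flat for 20 mm from the axis, then falls away.
- tongs: sprung steel kitchen tongs, dark red grip panels and tips, about 0.13 kg, 275 mm long with the pull ring, lying on their side, 26 mm high, arms spread left and right. Origin: on the underside, midway between the grip panels and within 20 mm of the balance point; x points along the tongs to the tips, z up; pivot at x = -105 mm, tip cups centred at x = +102 mm.
- tongs_grip (a point): midway between the grip panels, 13 mm above the underside: grip here from above, across both arms (along the tongs' y). Panels: on the outside of each arm, 60 mm long in x, 26 mm high; 57 mm over both at rest. A spring keeps them apart: 5 N on each panel to begin closing, 6 N at 40 mm. Kept a little under 57 mm, its pressure on the fingers is enough to carry the open tongs.
- tongs_tip (a point): midway between the tip cups, at half their height: the middle of what the tongs hold. The cups are shallow upright Vs that cradle a round thing, 40 mm long in x, 26 mm high, as high as the tongs. Gap between them: 97 mm open, 79 mm with 48 mm over the panels, 62 mm (the roll's width) with 39 mm over the panels. To hold the roll in the air squeeze the panels with 20 to 30 N.
- tongs_l: the left (+y) arm of the tongs; origin at the pivot, on the underside; axes as those of the tongs when open, turning about z as the tongs close. Both arms move together, symmetrically, up to 0.2 rad each: 1 mm less over the panels closes the tips by 2 mm; the panels are parallel when the tongs hold the roll.
- tongs_r: the right (-y) arm of the tongs, the mirror image of the left one; origin at the pivot, on the underside.
- jam: bystander, to be left where it is: the glass jam jar with a yellow lid, 62 mm wide, 86 mm tall. Origin: centre of its underside.
- tub: bystander, to be left where it is: the white spread tub with red fruit on it, 72 mm wide, 71 mm tall. Origin: centre of its underside.
- jug: bystander, to be left where it is: the white cream jug with a handle, 67x103x85 mm. Origin: centre of its underside.
- pepper: bystander, to be left where it is: the dark wooden pepper mill, 58 mm wide, 170 mm tall. Origin: centre of its underside.
- salt: bystander, to be left where it is: the glass salt shaker with a grey top, 44 mm wide, 90 mm tall. Origin: centre of its underside.
- lemon: bystander, to be left where it is: the yellow lemon, 78x55x56 mm. Origin: centre of its underside.
- spoon: bystander, to be left where it is: the steel teaspoon lying flat, 130x26x11 mm, long axis x. Origin: centre of its underside.
Things that resemble listed ones, but are neither listed nor needed, are in the scene too. What is shaped like the cover but turquoise is not meant.

How it is judged:
On the way, in this order (a step that is already met when the one before it is completed fails the run):
1. the cover stands upright on the worktop, clear of the board and let go, with the roll still on the board (horizontal distance between cover and board above 0.15 m and height (world z) of cover between -0.006 and 0.008 m and angle between cover's own z axis and vertical below 0.08 rad and contact force between the arm and cover below 0.2 N and linear speed of cover below 0.03 m/s and height (world z) of roll below 0.03 m), for 0.2 s.
2. the roll is lifted off the board, gripped between both tips of the tongs, the tongs gripped by the fingers (contact force between each of tongs_l, tongs_r and roll above 0.5 N and contact force between the fingers and tongs_l above 1 N and contact force between the fingers and tongs_r above 1 N and contact force between the arm and roll below 0.1 N and height (world z) of roll above 0.04 m), for 0.2 s.
At the end, for the whole second after the job is handed in: Fingers hold both tongs arms; both tips press on the roll (over 0.5 N), its middle within 30 mm of theirs, its underside over 95 mm up, still, untouched by gripper and arm. The cover stands upright on the worktop, its axis over 150 mm from the board's, let go (contact force between each of tongs_l, tongs_r and roll above 0.5 N and contact force between the fingers and tongs_l above 1 N and contact force between the fingers and tongs_r above 1 N and contact force between the arm and roll below 0.1 N and height (world z) of roll above 0.095 m and height (world z) of tongs above 0.07 m and distance between roll_belt and tongs_tip below 0.03 m and linear speed of roll below 0.04 m/s and horizontal distance between cover and board above 0.15 m and height (world z) of cover between -0.006 and 0.008 m and angle between cover's own z axis and vertical below 0.08 rad and contact force between the arm and cover below 0.2 N); the arm keeps its last pose, push and grip.
It fails at once if the gripper or arm touches the roll (contact force between the arm and roll above 0.5 N).
It fails at once if the cover is tipped over (angle between cover's own z axis and vertical above 0.6 rad).
It fails at once if the cover is dropped or thrown (linear speed of cover above 0.4 m/s and contact force between the fingers and cover below 0.1 N).
It fails at once if something else on the worktop is moved by more than 30 mm (distance of any of jam, tub, jug, pepper, salt, lemon, spoon from where it was at the start of the episode above 0.03 m).
It also fails if it takes over 72 s, if anything falls off the work surface, if the arm or the gripper's body presses on something with over 40 N, if the wrist force passes 120 N, or if a joint passes its speed limit or range.

## Working session

There is one attempt and no reset: what is moved stays moved. The work goes in short steps, each a Python script; the robot and the scene stay as the last script left them, time stands still between calls to the robot, and variables do not carry over. Pictures are saved under pics/ and viewed, at most 10 in all, crops included, and the job is handed in when it is done.

```bash
mkdir -p pics; ls; python3 - <<'E'
from plant import r, vision, models, telemetry
import cv2, numpy as np
for n in ("scene","top"):
    im=vision.snapshot(n); cv2.imwrite(f"pics/{n}0.png",im[:,:,::-1])
    c=vision.get_calibration(n); print(n,{k:np.round(v,3).tolist() for k,v in c.items()})
for t in ["board","cover","cover_knob","roll","tongs","tongs_grip","tongs_tip","tongs_l","jam","tub","jug","pepper","salt","lemon","spoon"]:
    print(t,[(np.round(d["at"],3).tolist(),round(d["score"],2)) for d in models.mark_of(t,"top")][:4])
print(telemetry.current_t(), telemetry.current_tool_rot(), r.nose_length)
E
```

```text
pics
scene {'fx': 600.318, 'fy': 600.318, 'cx': 318.686, 'cy': 239.716, 'position': [-0.32, 1.297, 1.2], 'orientation': [0.151, -0.3, 0.856, -0.394]}
top {'fx': 452.591, 'fy': 452.591, 'cx': 317.763, 'cy': 242.976, 'position': [0.44, 0.29, 1.224], 'orientation': [-0.025, 0.716, -0.697, 0.025]}
board []
cover [([0.5, 0.315, 0.015], 0.65)]
cover_knob [([0.427, 0.71, 0.104], 0.96), ([0.508, 0.315, 0.118], 0.69)]
roll [([0.404, -0.096, 0.0], 0.59)]
tongs [([0.513, -0.099, -0.004], 0.87), ([0.408, -0.092, 0.003], 0.81), ([0.405, -0.096, 0.001], 0.64)]
tongs_grip [([0.508, -0.1, 0.01], 0.74)]
tongs_tip [([0.492, 0.569, -0.0], 0.28)]
tongs_l [([0.513, -0.099, -0.004], 0.87), ([0.408, -0.092, 0.003], 0.81), ([0.405, -0.096, 0.001], 0.64)]
jam [([0.622, 0.462, -0.003], 0.76)]
tub [([0.492, 0.571, -0.001], 0.91), ([0.537, 0.494, -0.005], 0.72)]
jug []
pepper [([0.664, 0.13, -0.002], 0.59)]
salt [([0.535, 0.496, -0.008], 0.52), ([0.406, -0.091, 0.002], 0.23)]
lemon [([0.566, 0.115, 0.0], 0.79)]
spoon [([0.426, 0.556, -0.002], 0.55)]
0.85 [2.66835236e-05 1.73527150e-01 9.84829082e-01 7.81745590e-05] 0.025
```

View pics/top0.png

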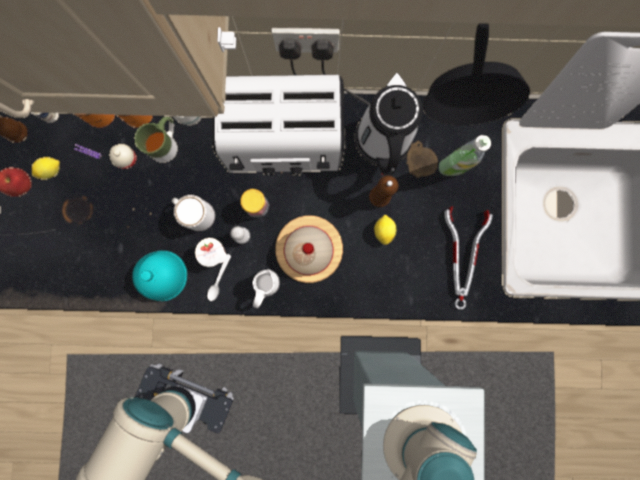

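View pics/scene0.png

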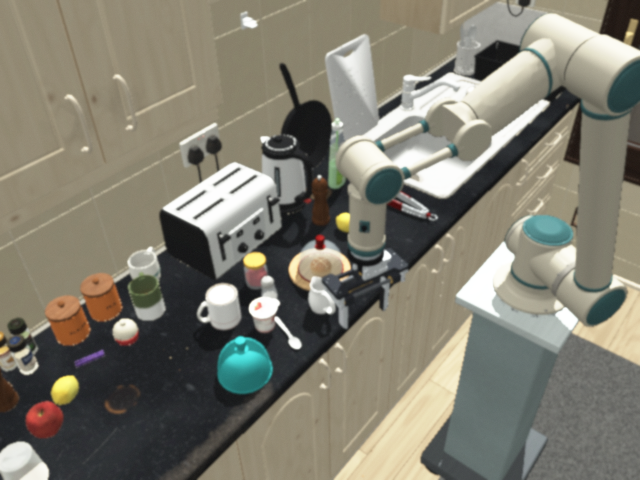

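The scene has two knobbed domes: a clear one with a red knob on the round board at top (309,249), and a turquoise one at (160,275), which is the look-alike. I choose the clear one. The tongs lie at top (466,255), with their tips away from the robot at (447,212) and (490,215). The worktop around top (395,270) is free for the cover. Next I check the cover up close with the wrist camera.

```bash
cat > h.py <<'E'
from plant import r, gripper_to, inverse_kinematics, vision, models, telemetry as T
import cv2, numpy as np
from scipy.spatial.transform import Rotation as R
def down(psi):
    a=np.pi/2+psi/2; return [0,np.cos(a),np.sin(a),0]
def snap(cam,f):
    c=vision.get_calibration(cam); im=vision.snapshot(cam); cv2.imwrite(f"pics/{f}.png",im[:,:,::-1]); return im,c
def ray(c,u,v,z):
    q=c["orientation"]; d=R.from_quat([q[1],q[2],q[3],q[0]]).apply([(u-c["cx"])/c["fx"],(v-c["cy"])/c["fy"],1]); p=np.array(c["position"]); return p+d*(z-p[2])/d[2]
def marks(cam,*names):
    for t in names: print(t,[(np.round(d["at"],3).tolist(),round(d["score"],2)) for d in models.mark_of(t,cam)][:3])
def st(s=""): print(s,"t%.2f"%T.current_t(),"pos",np.round(T.current_ee_pos(),4),"F",np.round(T.current_wrist_force(),1),"op %.4f"%T.current_opening(),"ff %.1f"%T.current_finger_force())
E
python3 - <<'E'
from h import *
print(down(0), inverse_kinematics([.44,.315,.36],down(0)))
r.move_to([.44,.315,.36],down(0)); st()
im,c=snap("wrist","w1"); print({k:np.round(v,3).tolist() for k,v in c.items()})
marks("wrist","cover_knob","cover","board","roll","jug","jam","lemon")
E
```

```text
[0, np.float64(6.123233995736766e-17), np.float64(1.0), 0] [ 4.92719983e-01  1.79442750e-01  1.32195447e+00 -4.44089210e-16
  1.64019543e+00 -1.07807634e+00]
 t2.18 pos [0.4394 0.3155 0.3596] F [-0.4  0.3  0.4] op 0.0941 ff 0.0
{'fx': 419.348, 'fy': 419.348, 'cx': 318.985, 'cy': 235.569, 'position': [0.36, 0.317, 0.513], 'orientation': [0.097, 0.7, 0.701, 0.096]}
cover_knob [([0.501, 0.316, 0.12], 0.71), ([0.569, 0.113, -0.004], 0.7)]
cover [([0.507, 0.317, 0.013], 0.67)]
board []
roll [([0.426, 0.561, 0.003], 0.29)]
jug [([0.409, 0.435, -0.001], 0.64)]
jam [([0.627, 0.462, -0.001], 0.9)]
lemon [([0.568, 0.11, -0.002], 0.92)]
```

View pics/w1.png

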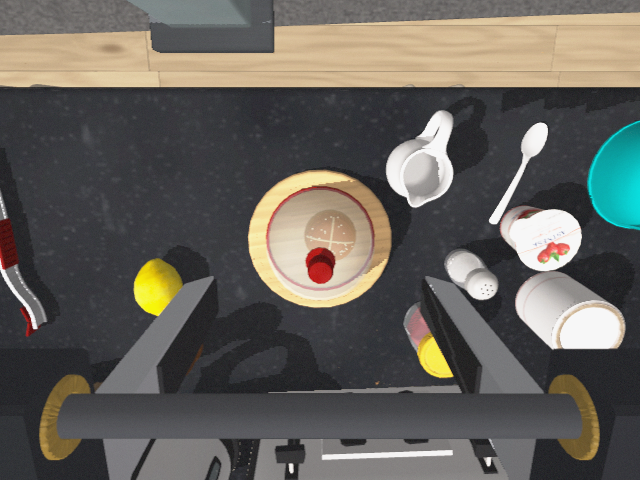

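The wrist view shows the clear cover with its red rim and knob at (320,265), and the roll under it at about (330,233). The lemon is at (158,287), the jug at (420,170), and the turquoise dome is far right, so the choice holds. The area at (190,180) is free.

```bash
python3 - <<'E'
from h import *
c=vision.get_calibration("wrist")
print("edge",ray(c,190,87,0),"knobtop",ray(c,320,272,.132),"rim/board centre",ray(c,320,238,.014),"roll",ray(c,330,228,.05))
x,y=ray(c,320,272,.132)[:2]*.4+np.array([.504,.3158])*.6; print(x,y)
gripper_to(.07)
r.move_l([x,y,.20],vel=.2); 
print(r.move_l([x,y,.126],vel=.06,guard=6)); st()
gripper_to(.0,f_grip=25); st("grip")
print(r.move_l([x,y,.24],vel=.1)); st("up")
tx,ty=.435,.10
r.move_l([tx,ty,.24],vel=.18)
print(r.move_l([tx,ty,.13],vel=.1))
print("contact",r.move_l([tx,ty,.105],vel=.02,guard=3)); st("down")
snap("top","t2")
E
```

```text
edge [0.32638017 0.16703999 0.        ] knobtop [0.5041555  0.31730713 0.132     ] rim/board centre [0.50387449 0.31750057 0.014     ] roll [0.48163189 0.32882839 0.05      ]
0.504062199800243 0.3164028528427831
False
 t5.55 pos [0.5044 0.3166 0.1265] F [-0.3 -0.5 -0.4] op 0.0697 ff 0.0
grip t6.32 pos [0.504  0.3166 0.126 ] F [ 0.2  1.1 -0.1] op 0.0250 ff 25.0
False
up t7.61 pos [0.5036 0.3162 0.2391] F [ 0.3 -0.  -1.9] op 0.0252 ff 25.0
False
contact True
down t11.14 pos [0.4349 0.1001 0.1119] F [-1.   0.5  3.8] op 0.0249 ff 25.0
```

View pics/t2.png

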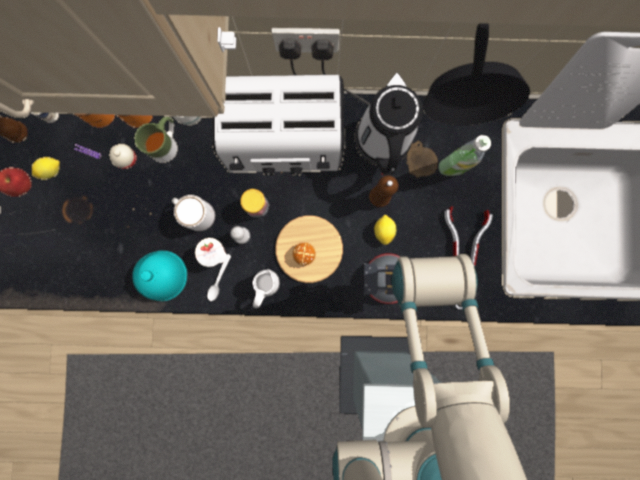

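The cover stands on the worktop under the gripper at about (385,278), the roll is bare on the board at (304,254), and nothing else has moved. I'll release the cover and look at the roll and the tongs.

```bash
python3 - <<'E'
from h import *
gripper_to(.06); r.hold(.2); r.move_l([.435,.10,.25],vel=.15); gripper_to(.094); st()
r.move_to([.45,-.02,.36],down(0)); 
im,c=snap("wrist","w3")
marks("wrist","cover","tongs","tongs_grip","tongs_tip","tongs_l","roll","roll_belt")
E
```

```text
t13.88 pos [0.435 0.1   0.25 ] F [ 0.4 -0.3  0.2] op 0.0937 ff 0.0
cover [([0.438, 0.1, -0.0], 0.65), ([0.401, -0.096, -0.002], 0.38), ([0.404, -0.095, -0.003], 0.31)]
tongs [([0.401, -0.095, -0.001], 0.93), ([0.407, -0.092, -0.001], 0.6)]
tongs_grip []
tongs_tip []
tongs_l [([0.401, -0.095, -0.001], 0.93), ([0.407, -0.092, -0.001], 0.6)]
roll [([0.491, 0.332, 0.01], 0.71)]
roll_belt [([0.495, 0.33, 0.033], 0.86)]
```

View pics/w3.png

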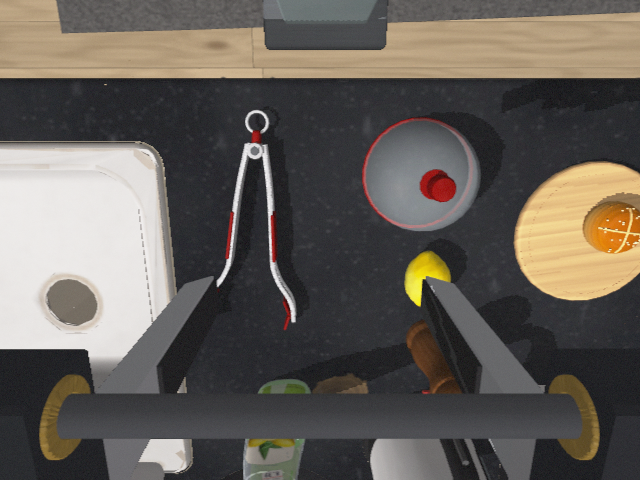

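The cover stands upright at (425,175). The tongs have their pivot at (255,150) and grip panels at about (231,235) and (273,237), with the tips away from the robot. The roll on the board is at (615,228).

```bash
python3 - <<'E'
from h import *
c=vision.get_calibration("wrist")
im=cv2.imread("pics/w3.png"); hsv=cv2.cvtColor(im,cv2.COLOR_BGR2HSV)
m=((hsv[...,0]<8)|(hsv[...,0]>172))&(hsv[...,1]>150)&(hsv[...,2]>60)
m[:, :210]=0; m[:,300:]=0; m[:125]=0; m[345:]=0
n,l,s,ce=cv2.connectedComponentsWithStats(m.astype(np.uint8))
for i in range(1,n):
    if s[i,4]>15: print(s[i],ce[i].round(1),ray(c,*ce[i],.016).round(4))
print("pivot",ray(c,255,150,.026))
for u,v in [(606,228)]: print(ray(c,u,v,.05))
st()
E
```

```text
[251 130  10  13 106] [255.9 136.4] [ 0.3912 -0.0912  0.016 ]
[225 212   8  47 150] [228.8 235.3] [ 0.5097 -0.1293  0.016 ]
[271 212   6  50 193] [273.5 236.3] [ 0.5109 -0.0743  0.016 ]
[283 298   7  32 114] [286.2 313.9] [ 0.6156 -0.0608  0.016 ]
pivot [ 0.40584002 -0.09138023  0.026     ]
[0.49109678 0.30892047 0.05      ]
 t14.97 pos [ 0.4498 -0.0194  0.3595] F [-0.3 -0.2 -0.2] op 0.0942 ff 0.0
```

```bash
python3 - <<'E'
from h import *
r.move_to([.48,-.10,.28],down(-.07))
im,c=snap("wrist","w4")
marks("wrist","tongs_grip","tongs_l","tongs_tip")
hsv=cv2.cvtColor(im,cv2.COLOR_RGB2HSV)
m=((hsv[...,0]<8)|(hsv[...,0]>172))&(hsv[...,1]>150)&(hsv[...,2]>60)
n,l,s,ce=cv2.connectedComponentsWithStats(m.astype(np.uint8))
for i in range(1,n):
    if s[i,4]>30: print(s[i],ce[i].round(1),ray(c,*ce[i],.018).round(4))
E
```

```text
tongs_grip []
tongs_l [([0.407, -0.094, -0.0], 0.64), ([0.403, -0.097, -0.001], 0.56)]
tongs_tip []
[447  69  83 136 412] [469.6 128.5] [0.421  0.0508 0.018 ]
[315  99  11  16 151] [320.  106.5] [ 0.3907 -0.091   0.018 ]
[ 539  126   58   38 1716] [567.3 145.8] [0.444  0.1459 0.018 ]
[289 199   8  58 223] [292.6 228.4] [ 0.5077 -0.1275  0.018 ]
[342 201   7  57 212] [345.3 228.6] [ 0.5118 -0.0736  0.018 ]
[269 295  11  42 220] [273.5 317.1] [ 0.6058 -0.1569  0.018 ]
[357 296  11  41 226] [362.5 318.4] [ 0.6141 -0.0604  0.018 ]
```

View pics/w4.png

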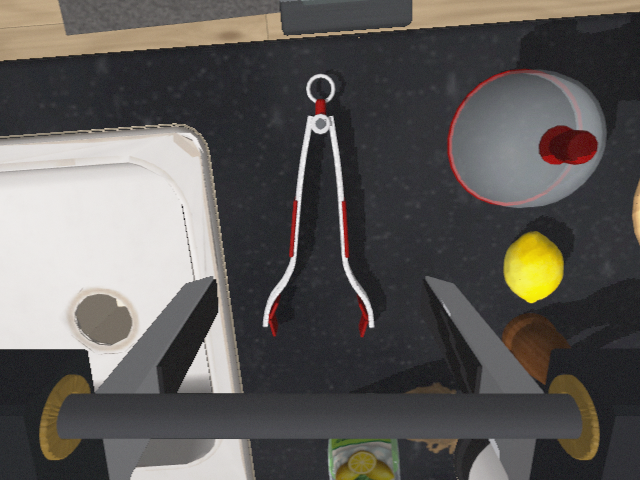

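The close view shows both panels at (292,228) and (345,229) and the tips at (273,317) and (362,318). That puts the grip at about (0.510, -0.1006) with yaw -0.08. The fingers will fit clear of the sink rim.

```bash
python3 - <<'E'
from h import *
q=down(-.08); x,y=.510,-.1006
gripper_to(.078)
r.move_to([x,y,.10],q)
print(r.move_l([x,y,.0275],vel=.06,guard=5)); st()
gripper_to(.053,f_grip=15); st("grip")
r.move_l([x,y,.06],vel=.05); st("lift")
r.move_l([x,y,.28],vel=.15); st("up")
# park over the approach point, raised
r.move_l([.385,.20,.28],vel=.18); st()
im,c=snap("top","t5"); marks("top","roll","roll_belt","tongs_tip","tongs_grip","cover")
snap("wrist","w5"); marks("wrist","roll","roll_belt","tongs_tip","tongs_grip"); st()
E
```

```text
False
 t18.31 pos [ 0.5103 -0.1007  0.0279] F [-0.9 -0.2 -0.3] op 0.0782 ff 0.0
grip t18.90 pos [ 0.5104 -0.1008  0.0277] F [-0.1 -0.3  1.3] op 0.0533 ff 5.6
lift t19.70 pos [ 0.5098 -0.1005  0.06  ] F [ 1.  -0.3 -1.5] op 0.0531 ff 4.9
up t21.32 pos [ 0.5095 -0.1004  0.2791] F [-0.1  0.1 -1.6] op 0.0528 ff 4.9
 t23.27 pos [0.3852 0.1995 0.28  ] F [ 0.4  0.2 -1.1] op 0.0533 ff 4.9
roll [([0.493, 0.329, 0.015], 0.66)]
roll_belt [([0.495, 0.328, 0.031], 0.8)]
tongs_tip [([0.493, 0.329, 0.031], 0.2)]
tongs_grip [([0.492, 0.33, 0.016], 0.15)]
cover [([0.434, 0.099, -0.001], 0.88), ([0.422, 0.708, 0.004], 0.88)]
roll [([0.493, 0.328, 0.014], 0.65)]
roll_belt [([0.494, 0.327, 0.032], 0.72)]
tongs_tip []
tongs_grip [([0.539, 0.496, 0.003], 0.16)]
 t23.82 pos [0.385  0.1999 0.28  ] F [-0.1 -0.  -1.1] op 0.0530 ff 4.9
```

```bash
python3 -c "
import cv2,numpy as np
a=cv2.imread('pics/t5.png')[180:330,230:450];b=cv2.imread('pics/w5.png')
cv2.imwrite('pics/c5.png',np.hstack([cv2.resize(a,(400,273)),cv2.resize(b,(364,273))]))"
```

```text
(no output)
```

View pics/c5.png

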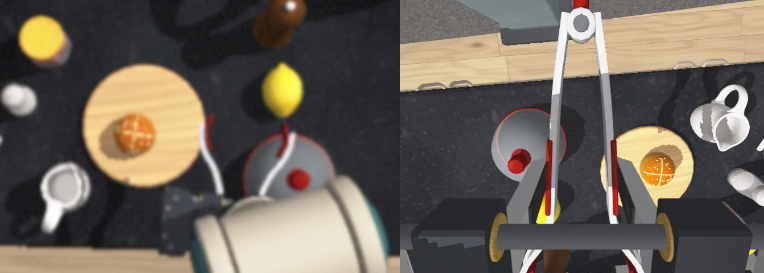

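The tongs are held level with a 53 mm grip. The roll is bare on the board at left-crop (135,133), measured at (0.494, 0.3285). I'll move above it and check alignment before lowering.

```bash
python3 - <<'E'
from h import *
psi=.15; d=np.array([np.cos(psi),np.sin(psi)]); g=np.array([.494,.3285])-.102*d
r.move_to([*g,.28],down(psi)); r.move_l([*g,.115],vel=.12); st()
im,c=snap("top","t6"); 
cs=snap("scene","s6")
a=im[170:330,230:420,::-1]; b=cs[0][200:360,250:440,::-1]
cv2.imwrite("pics/c6.png",np.hstack([cv2.resize(a,(399,336),interpolation=2),cv2.resize(b,(399,336),interpolation=2)]))
hsv=cv2.cvtColor(im,cv2.COLOR_RGB2HSV)
m=((hsv[...,0]<7)|(hsv[...,0]>172))&(hsv[...,1]>130)&(hsv[...,2]>50)
n,l,s,ce=cv2.connectedComponentsWithStats(m.astype(np.uint8))
for i in range(1,n):
    if s[i,4]>8 and 250<ce[i][0]<370 and ce[i][1]>200: print(s[i],ce[i].round(1),ray(c,*ce[i],.10).round(4))
E
```

```text
t25.88 pos [0.3936 0.3135 0.1156] F [-0.6 -0.5 -1.2] op 0.0535 ff 4.9
[313 342   3   4   9] [313.9 343.1] [0.2729 0.294  0.1   ]
```

View pics/c6.png

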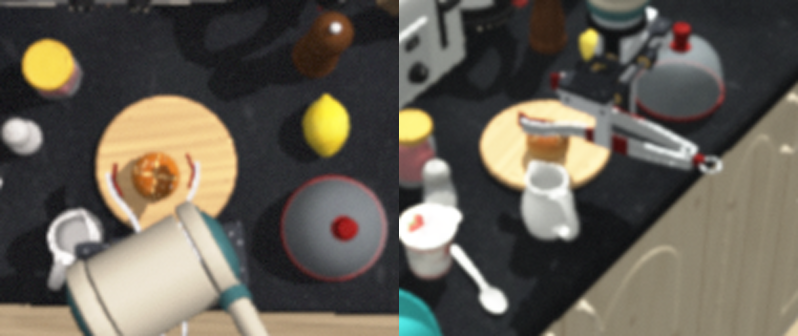

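The tongs' tips are at crop (114,170) and (193,170), straddling the roll at (155,175). I check the pose numerically by projecting the expected points.

```bash
python3 - <<'E'
from h import *
def proj(c,p):
    q=c["orientation"]; v=R.from_quat([q[1],q[2],q[3],q[0]]).inv().apply(np.array(p)-c["position"]); return np.array([c["cx"]+c["fx"]*v[0]/v[2],c["cy"]+c["fy"]*v[1]/v[2]])
psi=.15; z=.1156-.0277; M=np.array([[np.cos(psi),-np.sin(psi)],[np.sin(psi),np.cos(psi)]]); g=np.array([.3936,.3135])
ct=vision.get_calibration("top"); cs=vision.get_calibration("scene")
for n,p in dict(tipL=(.102,.05),tipR=(.102,-.05),pivot=(-.105,0),ring=(-.135,0)).items():
    P=[*(g+M@p),z+.026]; print(n,"top crop",((proj(ct,P)-[230,170])*2.1).round(),"scene crop",((proj(cs,P)-[250,200])*2.1+[399,0]).round())
print("roll top",((proj(ct,[.494,.3285,.045])-[230,170])*2.1).round())
E
```

```text
tipL top crop [109. 178.] scene crop [526. 117.]
tipR top crop [194. 167.] scene crop [565.  74.]
pivot top crop [173. 350.] scene crop [688. 148.]
ring top crop [176. 377.] scene crop [710. 156.]
roll top [154. 176.]
```

The predicted and seen positions agree, so the tongs are level and aligned. I'll lower, squeeze and lift.

```bash
python3 - <<'E'
from h import *
g=T.current_ee_pos()[:2]
print(r.move_l([*g,.050],vel=.05,guard=4)); st("low")
gripper_to(.03,f_grip=25); r.hold(.3); st("squeeze")
if .034<T.current_opening()<.045:
    r.move_l([*g,.085],vel=.04); st("lift1")
    r.move_l([*g,.20],vel=.08); r.hold(.5); st("up")
snap("top","t7"); marks("top","roll","cover"); a,_=snap("scene","s7"); marks("scene","roll","roll_belt")
cv2.imwrite("pics/c7.png",cv2.resize(a[140:380,230:470,::-1],(560,560)))
E
```

```text
False
low t27.43 pos [0.3938 0.3137 0.0503] F [-0.5 -0.6 -0.9] op 0.0533 ff 4.9
squeeze t28.11 pos [0.3936 0.3135 0.0501] F [-0.4  0.2 -0. ] op 0.0388 ff 25.0
lift1 t29.13 pos [0.3934 0.3134 0.0848] F [ 0.3 -0.8 -2.5] op 0.0384 ff 25.0
up t31.23 pos [0.3936 0.3135 0.2   ] F [-0.4 -0.1 -1.8] op 0.0385 ff 25.0
roll [([0.492, 0.33, 0.164], 0.82), ([0.493, 0.326, 0.185], 0.66), ([0.4, 0.43, -0.001], 0.41)]
cover [([0.425, 0.706, 0.0], 0.91), ([0.435, 0.099, -0.001], 0.58)]
roll [([0.493, 0.333, 0.162], 0.6)]
roll_belt [([0.655, 0.126, 0.0], 0.57), ([0.626, 0.461, 0.001], 0.54), ([0.492, 0.326, 0.18], 0.48)]
```

View pics/c7.png

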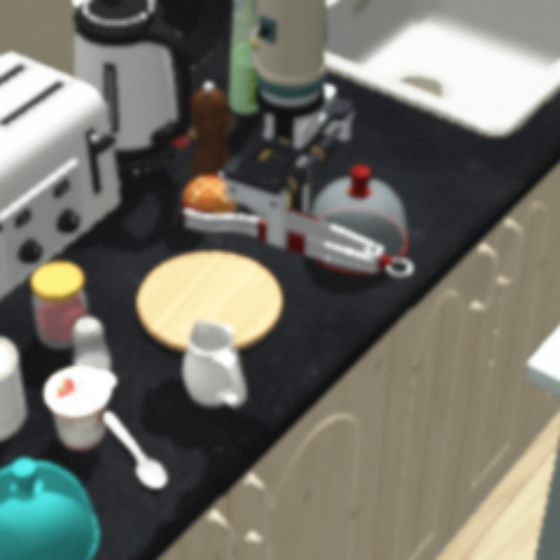

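The roll is in the tongs' tips at crop (208,195), well above the empty board at (210,300). Its underside is about 16 cm up. The cover stands at (362,225) and the other things are where they were.

```bash
python3 - <<'E'
from h import *
st(); print(r.sign_off())
E
```

```text
t31.52 pos [0.3936 0.3135 0.2   ] F [ 0.2 -0.2 -1.2] op 0.0384 ff 25.0
the job is handed in; nothing more can be done
None
```

The cover is standing upright on the free worktop clear of the board, and the roll is held steady in the tongs about 16 cm up; I handed the job in at 31.5 s, and no verdict came back.

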